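# Pull down the hood filter hatch with the hook rod

### The arm

A 6-joint arm with a two-finger parallel gripper is mounted at the origin on the work surface. World frame = base frame: x ahead of the robot, y to its left, z up, the work surface at z = 0. Lengths are in m, angles in degrees, forces in N, time in s.
With the tool pointing down it reaches from about 0.375 to 0.9 m from the base axis. Payload 3.1 kg.
Tool frame: the origin (TCP) lies on the centre line of the jaws, within the pads' length; the fingertips stand 14 mm ahead of it and the grasp point (between the pads) lies 5 mm behind it (bot.tips_ahead is the distance from the TCP to the fingertips, in m); z points along the fingers, y is the line along which they close (so a half turn about z gives the same grasp; the last joint's range is limited). The gripper opens to 87 mm and grips with 3 to 60 N. Pads are 19 mm wide; open, the fingers measure 117 mm over their backs; the gripper's body (75 mm by 190 mm) begins 51 mm behind the grasp point.
Start: joints at [-74.857, 30.224, 82.088, -0, 67.689, -10.227], TCP at [0.268, -0.565, 0.237] pointing down, gripper open.
Joint ranges: [-176.69, 176.69], [-43.24, 126.21], [12.49, 139.97], [-82, 262], [0, 151.66], [-163.58, 163.58]. Speed limits (degrees/s): [159.86, 159.86, 180, 180, 180, 180].

### API

Orientations are given as a 3x3 rotation matrix whose columns are the frame's x, y, z axes.
In Python, from rig import bot gives the robot as it stands.
- The arm moves only by the tool play_rows, never from a script. Its argument "moves" is a list that holds one entry, the list of rows, each a list of 6 numbers: the shift along the tool's x, y, z in mm, then the turn, a rotation vector about the tool's x, y, z in rad. A call has 1 to 5 rows; each row shifts and turns the commanded pose from where the row before left it, along the tool's axes as they then stand; what a row does not reach is not made up. A row lasts 1/10 s, in which the tool goes at most 50 mm and 8.59 degrees, less where a joint would pass 70% of its speed; a pose out of reach is approached as far as the arm can. A call with a gripper value outside its range is refused whole. "fingers" is the opening, from -1 (shut) to 1 (fully open), set as the call begins (left out, the last holds). The fingers move at their own pace and stop on an object; the grip force is fixed at half the most. Time passes only in rows, so rows that do not move let the fingers close. It gives the time, the measured TCP pose, the force, the opening and the grip force at its end, in the units of the state.
- bot.read_state(): the state, without advancing time (a new reading comes with each control period).
- bot.capture(name): name is "scene" or "top" or "wrist"; returns a dict with "image" (480x640x3 uint8, blue, green, red), "fx", "fy", "cx", "cy" (pixels), "distortion" ([k1, k2, p1, p2, k3] as OpenCV has them; the pictures are not rectified), "R" (3x3) and "t" (3): a world point X has camera coordinates R X + t. Camera axes: x right, y down, z forward; pixel columns grow to the right and rows downward; lengths in m; the calibration is good to about 2 mm. A picture is of the moment at which its call begins. There is no depth.
- bot.hand_in(): hands the job in; it is judged then, once.
Trained networks look in a picture, given as the dict that the camera call returned (one of the last four; its "shot" number tells which), for a name from the list of things; names that differ only in an ending like _2 or _b are one class to them, and where a whole thing is asked for, a point or a joint stands for the part that bears it (a point fixed in the world has none). Each returns a list of dicts, best first, with "confidence" (0 to 1); they miss things now and then, are a little off and sometimes report something else, mostly with a low value. They report only what shows in the picture. A call takes as long as a camera call. They do not tell look-alikes from the thing itself.
- bot.search_frame(picture, query): "centre" ([column, row] in pixels, amid what is visible of it).
- bot.silhouettes(picture, query): "pixels" (480x640 bool, what is visible of it) and "centre" ([column, row] in pixels, amid what is visible of it).
- bot.pinpoint(picture, query): "centre" ([column, row] in pixels: a listed point, or the origin of a listed thing).
The state is a dict: "time_s": time; "joint_positions": joint angles; "qvel": joint speeds; "tau": joint torques, N m; "position": TCP position; "tcp_rot": TCP orientation; "force": force on the tool from outside, world axes, zero at the start; "moment": the same for the moment, N m; "opening": opening from 0.0 (shut) to 1.0 (fully open); "grasp_force": force on a finger pad.
Only numpy, scipy, OpenCV 4.12 (cv2) and the standard library are available. Lean on these libraries where they do the work, as an engineer would, in place of code of your own. Each camera call takes 0.05 s, during which the arm holds its last target. There are 200 camera calls.

### The job

The hood's filter hatch gets too hot and greasy to touch: take the hook rod from its cradle, hook its pin into the brass eye of the blue hatch and gently swing the hatch fully down to its stop, never pushing or pulling on it with more than 15 N and without the robot itself touching the hatch or housing. Then unhook, leave the hatch down, lay the rod back in its cradle as it was and let go; leave the other things on the shelf alone.

Things in the scene. Friction and masses are not known exactly. Their poses are not given: they have to be found in the camera images.
- hood: steel hood filter housing, fixed, 180 deep (x) x 260 wide (y) x 292 high. Origin: centre of its underside, on the shelf. Its front, with the hatch in its upper half, faces its own -x; z up.
- hatch (a joint): angle a of the blue drop-down hatch (panel 8 thick, 230 wide, 130 high) hinged along its lower edge: 0 = shut, upright; 1.0 = fully down at its stop; grows as the top swings out to the housing's -x and down. Starts at 0 to 0.05. Hinge friction of 0.5 N m holds it at any angle: it takes about 4 N at the eye and does not fall by itself.
- hatch_hinge (a point): middle of the hatch's hinge line, fixed to the housing 99 mm in front of its origin and 150 mm up, axes as the housing's. A hatch point u above and f in front of the hinge when shut is, at angle a, f cos a + u sin a in front of it and u cos a - f sin a above it.
- track_end (a point): point on the hatch by the -y end of the eye's track: 125 mm above, 40 mm in front and 40 mm to the -y side of the hinge middle when shut; axes as the housing's, turning with the hatch. The middle of the brass eye's front bar lies level with it, 12 to 68 mm along +y from it: a different place each time and not measured, so find it by feel or by sight. It is stiff in its track (over 30 N).
- rod: hook rod, 0.12 kg, lying level in its cradle. Origin on its long axis in the middle of the red handle, x along the rod towards the hook, z up. Handle: 14 wide (y), 20 high (z), from x = -65 to +50 mm. Then an 8 mm round shaft to x = 150 mm, where a 7 mm round pin bends straight down, reaching 35.5 mm below the axis.
- hook_tip (a point): lower end of the hook's pin, 150 mm along x from the rod's origin and 35.5 mm below its axis; axes as the rod's.
- hook_neck (a point): point on the pin's centre line, 10 mm below the rod's axis (150 mm along x from the rod's origin); axes as the rod's.
- cradle: wooden cradle, fixed, base 190 x 80 x 10 mm; origin on the shelf under the rod's origin when the rod lies in it; x along the resting rod towards the hook. Two posts 12 mm thick at x = -48 mm (slot 22 wide, floor 65 high, takes the handle) and x = +80 mm (slot 20 wide, floor 71 high, takes the shaft); slot cheeks rise 20 mm above the floors. The handle is free between the posts.
- rest (a point): where the rod's origin lies when it rests in the cradle: 75 mm above the cradle's origin; axes as the cradle's.
- tin_large: bystander: largest round steel tin, 88 mm across, 55 high, closed; carries the middle tin; origin at the centre of its underside. Leave it alone.
- tin_mid: bystander: middle round steel tin, 74 mm across, 48 high, standing on the largest; origin at the centre of its underside. Leave it alone.
- tin_small: bystander: smallest round steel tin, 60 mm across, 42 high; origin at the centre of its underside. Leave it alone.
- pinch_bowl: bystander: orange silicone pinch bowl, 84 mm across, 38 high; origin at the centre of its underside. Leave it alone.
- garlic_keeper: bystander: white ceramic garlic keeper, 88 mm across, 110 high; origin at the centre of its underside. Leave it alone.
- oil_bottle: bystander: green glass oil bottle, 60 mm across, 170 high; origin at the centre of its underside. Leave it alone.
- timer: bystander: yellow plastic timer, 60 x 60 x 28 mm, with a red press button on top; origin at the centre of its underside. Leave it alone.
- track_face (a point): point on the hatch's face, 40 mm behind track_end, same axes. The eye: a level rectangular loop of 5 mm round brass bar out in front of the face, clear opening 10 mm along y and 33 mm along x (from its 4 mm thick foot plate to the front bar, whose centre is 40 mm off the face), 20 mm wide outside. When shut, the hole opens up and down; beside the loop is free air.
Not all that is in view belongs to the job. What is shaped like the rod but green or turquoise is not meant.

How it is judged (in metres and radians):
On the way, in this order (a step that is already met when the one before it is completed fails the run):
1. the rod has been lifted out of its cradle, hatch still up (distance between rod and rest above 0.08 m and value of joint hatch below 0.15 rad), for 0.1 s.
2. the hatch is being swung down by the hook in the eye: half way down, the hook's neck at the eye and loaded (value of joint hatch between 0.4 and 0.9 rad and contact force between rod and hood above 0.5 N and x of hook_neck in the frame of track_end between -0.03 and 0.036 m and y of hook_neck in the frame of track_end between 0.005 and 0.075 m and z of hook_neck in the frame of track_end between -0.03 and 0.03 m), for 0.1 s.
3. the hatch is down at its stop, the hook still in the eye (value of joint hatch above 0.95 rad and x of hook_neck in the frame of track_end between -0.03 and 0.036 m and y of hook_neck in the frame of track_end between 0.005 and 0.075 m and z of hook_neck in the frame of track_end between -0.03 and 0.03 m), for 0.1 s.
At the end, for the whole second after the job is handed in: The hatch is down (joint above 0.93 of its 1.0 rad); the rod lies at rest in its cradle the same way round as at the start, its origin within 15 mm of the resting place, its axis within 0.12 rad of the cradle's, hook hanging down (within 0.2 rad), released (value of joint hatch above 0.93 rad and distance between rod and rest below 0.015 m and angle between the x axis of rod and the x axis of cradle, either way round below 0.12 rad and distance between hook_tip and cradle below 0.165 m and angle between rod's own z axis and vertical below 0.2 rad and contact force between rod and the fingers below 0.2 N and linear speed of rod below 0.02 m/s); the robot touches nothing.
It fails at once if the rod presses on the housing, hatch or eye with more than 15 N (contact force between rod and hood above 15 N).
It fails at once if the robot itself touches the hatch or housing (contact force between any of the fingers, the arm and hood above 0.5 N).
It fails at once if the hatch is slammed (faster than 2 rad/s) (velocity of joint hatch above 2 rad/s).
It fails at once if a bystander is moved more than 15 mm (distance of any of tin_large, tin_mid, tin_small, pinch_bowl, garlic_keeper, oil_bottle, timer from where it was at the start of the episode above 0.015 m).
It also fails if it takes over 72 s, if anything falls off the work surface, if the arm or the gripper's body presses on something with over 40 N, if the wrist force passes 120 N, or if a joint passes its speed limit or range.

## Working session

There is one attempt and no reset: what is moved stays moved. The work goes in short steps, Python scripts to look and compute and a tool call to move; the robot and the scene stay as the last step left them, time stands still between calls to the robot, and variables do not carry over. Pictures are saved under pics/ and viewed, at most 10 in all, crops included, and the job is handed in when it is done.

Besides the shell and the picture viewer there is one more tool, called after "Emit:" as name([rows], argument=value, ...), one row to a line, values as JSON. play_rows: Moves the arm, as the interface text tells. Its arguments: {"type":"object","properties":{"moves":{"type":"array","items":{"type":"array","items":{"type":"array","items":{"type":"number"}}}},"fingers":{"type":"number"}},"required":["moves"]}

```bash
mkdir -p pics; ls; cat > h.py <<'E'
import numpy as np, cv2
from rig import bot
def K(p): return np.array([[p["fx"],0,p["cx"]],[0,p["fy"],p["cy"]],[0,0,1]]),np.array(p["distortion"],float)
def ray(p,px):
    k,d=K(p); u=cv2.undistortPoints(np.array([[px]],float),k,d)[0,0]
    R=np.array(p["R"]);t=np.array(p["t"]); return -R.T@t, R.T@np.array([u[0],u[1],1.])
def atz(p,px,z):
    o,d=ray(p,px); return o+d*(z-o[2])/d[2]
def tri(obs):
    A=np.zeros((3,3));b=np.zeros(3)
    for p,px in obs:
        o,d=ray(p,px);d=d/np.linalg.norm(d);M=np.eye(3)-np.outer(d,d);A+=M;b+=M@o
    return np.linalg.solve(A,b)
def proj(p,X):
    k,d=K(p);R=np.array(p["R"]);t=np.array(p["t"])
    return cv2.projectPoints(np.atleast_2d(X).astype(float),cv2.Rodrigues(R)[0],t,k,d)[0][:,0]
E
python3 - <<'E'
from h import *
np.set_printoptions(precision=3,suppress=True)
P={n:bot.capture(n) for n in("scene","top")}
for n,p in P.items():
    cv2.imwrite(f"pics/{n}1.png",p["image"]); print(n,ray(p,(320,240)))
    for q in ["hood","hatch_hinge","track_end","track_face","rod","hook_tip","hook_neck","cradle","rest"]:
        print(q,[(np.round(r["centre"],1).tolist(),round(r["confidence"],2)) for r in bot.pinpoint(p,q)])
E
```

```text
pics
scene (array([1.367, 0.659, 1.032]), array([-0.584, -0.521, -0.623]))
hood [([316.5, 267.8], 0.27)]
hatch_hinge []
track_end [([441.5, 256.3], 0.71)]
track_face [([453.9, 267.6], 0.62)]
rod [([360.7, 260.1], 0.82), ([288.1, 211.1], 0.72), ([253.5, 190.9], 0.72), ([282.1, 236.0], 0.68)]
hook_tip [([397.9, 238.6], 0.7), ([314.5, 268.0], 0.69), ([337.4, 211.5], 0.51)]
hook_neck [([389.2, 234.3], 0.91), ([334.7, 207.7], 0.88), ([213.3, 182.4], 0.79), ([312.8, 261.9], 0.7), ([295.4, 333.8], 0.58), ([451.6, 269.2], 0.5)]
cradle [([280.8, 253.2], 0.84), ([314.8, 266.7], 0.61)]
rest [([283.4, 233.6], 0.79)]
top (array([ 0.364, -0.06 ,  1.541]), array([ 0.137,  0.011, -0.99 ]))
hood [([163.4, 264.0], 0.61), ([395.3, 184.9], 0.23)]
hatch_hinge [([183.9, 266.1], 0.57)]
track_end [([192.9, 247.3], 0.87)]
track_face []
rod [([398.1, 256.9], 0.94), ([327.7, 306.6], 0.9), ([440.3, 315.3], 0.84), ([505.2, 316.4], 0.81)]
hook_tip [([339.3, 247.8], 0.91), ([315.9, 364.0], 0.76), ([560.8, 303.0], 0.61)]
hook_neck [([554.9, 296.3], 0.88), ([324.3, 365.0], 0.72), ([338.1, 248.9], 0.63)]
cradle [([393.9, 257.0], 0.95), ([182.6, 265.8], 0.68)]
rest [([394.1, 255.5], 0.69), ([189.8, 249.9], 0.23)]
```

View pics/scene1.png

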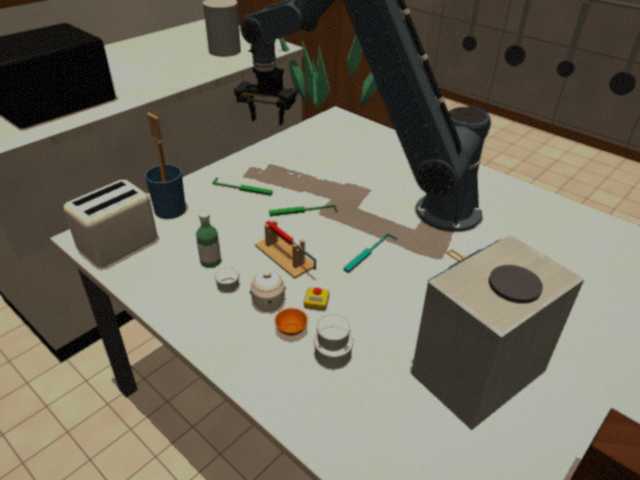

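View pics/top1.png

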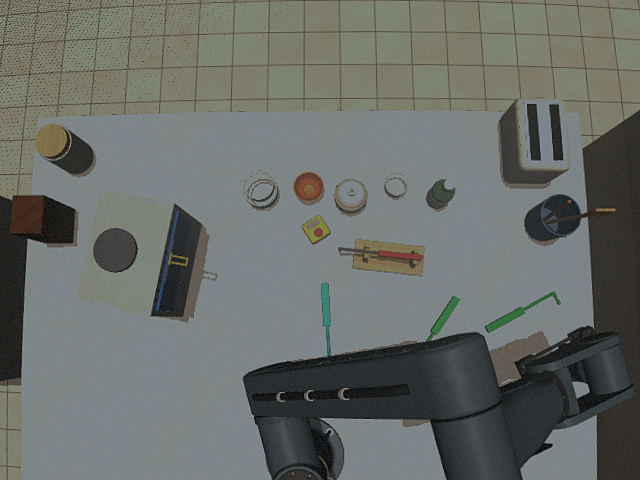

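The top view shows the red-handled rod in its wooden cradle (handle about 395,256, hook at 340,249 pointing to image left). The hood is at left with its blue hatch edge and brass eye at about (178,261). The green and turquoise rods are decoys. I'll zoom in on the hood and cradle.

```bash
python3 - <<'E'
from h import *
np.set_printoptions(precision=4,suppress=True)
p=bot.capture("top"); s=bot.capture("scene")
im=p["image"]; a=cv2.resize(im[180:330,65:225],None,fx=4,fy=4,interpolation=cv2.INTER_CUBIC)
b=cv2.resize(im[230:280,330:430],None,fx=6,fy=6,interpolation=cv2.INTER_CUBIC)
cv2.imwrite("pics/hoodz.png",a)
cv2.imwrite("pics/cradz.png",b)
for q,ts,ss in [("rod",(398.1,256.9),(282.1,236)),("cradle",(393.9,257),(280.8,253.2)),("rest",(394.1,255.5),(283.4,233.6)),("hook_tip",(339.3,247.8),(314.5,268)),("hook_neck",(338.1,248.9),(312.8,261.9))]:
    print(q,tri([(p,ts),(s,ss)]),"top@0.075",atz(p,ts,.075))
print("origin",atz(p,(163.4,264),0),"hinge",atz(p,(183.9,266.1),.15),"track",atz(p,(192.9,247.3),.275))
for px in[(107,190),(175,205),(151,316),(78,303)]: print(px,atz(p,px,.292))
for q in ["tin_large","tin_small","pinch_bowl","garlic_keeper","oil_bottle","timer"]:
    r=bot.pinpoint(p,q); print(q,[(atz(p,x["centre"],0)[:2],round(x["confidence"],2)) for x in r[:1]])
r=bot.silhouettes(p,"hood")
for x in r[:1]:
    c=max(cv2.findContours(x["pixels"].astype(np.uint8),0,2)[0],key=cv2.contourArea); print(cv2.approxPolyDP(c,4,True)[:,0].tolist())
E
```

```text
rod [ 0.5213 -0.2453  0.0633] top@0.075 [ 0.5218 -0.2459  0.075 ]
cradle [ 0.5287 -0.2428  0.0041] top@0.075 [ 0.5215 -0.2349  0.075 ]
rest [ 0.5243 -0.2341  0.0793] top@0.075 [ 0.5255 -0.2355  0.075 ]
hook_tip [ 0.5479 -0.0922  0.0503] top@0.075 [ 0.5462 -0.0934  0.075 ]
hook_neck [ 0.5461 -0.0929  0.0696] top@0.075 [ 0.5433 -0.0902  0.075 ]
origin [0.5121 0.3902 0.    ] hinge [0.4924 0.2941 0.15  ] track [0.5237 0.2427 0.275 ]
(107, 190) [0.6553 0.4454 0.292 ]
(175, 205) [0.6183 0.2828 0.292 ]
(151, 316) [0.368  0.3298 0.292 ]
(78, 303) [0.3953 0.5016 0.292 ]
tin_large [(array([0.71  , 0.1104]), 0.63)]
tin_small [(array([ 0.7213, -0.2516]), 0.54)]
pinch_bowl [(array([ 0.7189, -0.0067]), 0.96)]
garlic_keeper [(array([ 0.6917, -0.1193]), 0.57)]
oil_bottle [(array([ 0.6953, -0.3623]), 0.69)]
timer [(array([ 0.6006, -0.0265]), 0.81)]
[[100, 191], [76, 299], [149, 316], [181, 316], [201, 224], [174, 203]]
```

View pics/hoodz.png

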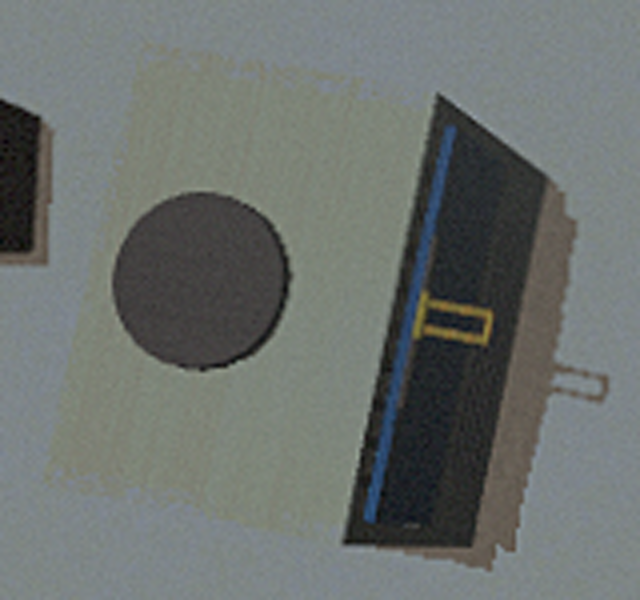

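View pics/cradz.png

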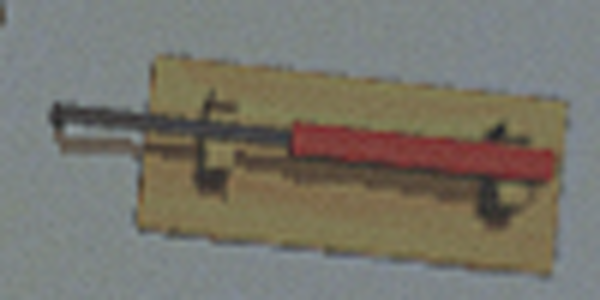

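In the zoom, the eye's front bar is at about px (187.3,261.8), and the housing's top front edge runs from (174.5,203.8) to (151.3,315.8). The red handle spans (378.8,253) to (422.2,257.5), with the shaft tip at (339.7,248.7). Next I'll work out the poses.

```bash
cat >> h.py <<'E'
from scipy.spatial.transform import Rotation as Ro
def plan(pos,xdir_yaw,n=None,tilt=0):
    """shift in tool mm + rotvec to get TCP at pos, tool z down, tool x along yaw (deg)"""
    s=bot.read_state(); R=np.array(s["tcp_rot"]); p=np.array(s["position"])
    c,sn=np.cos(np.radians(xdir_yaw)),np.sin(np.radians(xdir_yaw))
    T=np.column_stack([[c,sn,0],[sn,-c,0],[0,0,-1]])
    return R.T@(np.array(pos)-p)*1000, Ro.from_matrix(R.T@T).as_rotvec()
E
python3 - <<'E'
from h import *
np.set_printoptions(precision=4,suppress=True)
p=bot.capture("top")
z=.075
A,B,C=[atz(p,q,zz) for q,zz in [((378.8,253),z+.01),((422.2,257.5),z+.01),((339.7,248.7),z)]]
print("handle",A,B,(A+B)/2,"len",np.linalg.norm(A-B),"tip",C, "yaw",np.degrees(np.arctan2(*(C-B)[[1,0]])))
a,b=atz(p,(174.5,203.75),.292),atz(p,(151.25,315.75),.292)
print("front",a,b,np.linalg.norm(a-b)); d=(a-b)/np.linalg.norm(a-b); n=np.array([d[1],-d[0],0])
print("hood x yaw",np.degrees(np.arctan2(-n[1],-n[0])), "out",n)
e=atz(p,(187.25,261.75),.275);f=atz(p,(170.2,258.7),.275); print("eyebar",e,"plate",f,np.linalg.norm(e-f))
m=(a+b)/2; print("origin est", m-n*.09, "eye lateral +y hood", (e-m)@(-d), (e-m)@n)
s=bot.read_state(); R=np.array(s["tcp_rot"]); print(R, s["opening"],s["force"])
w=bot.capture("wrist"); print("wrist cam in tool",R.T@(ray(w,(320,240))[0]-s["position"]), R.T@ray(w,(320,240))[1],w["fx"])
E
```

```text
handle [ 0.531  -0.1949  0.085 ] [ 0.5188 -0.307   0.085 ] [ 0.5249 -0.251   0.085 ] len 0.1127809220716487 tip [ 0.5438 -0.0944  0.075 ] yaw 83.28457220492358
front [0.6212 0.2841 0.292 ] [0.3686 0.3292 0.292 ] 0.2566066285716529
hood x yaw 79.86523573217423 out [-0.176  -0.9844  0.    ]
eyebar [0.4908 0.2548 0.275 ] plate [0.4977 0.2944 0.275 ] 0.040255583255301604
origin est [0.5107 0.3953 0.292 ] eye lateral +y hood -0.005044228834206821 0.05181068250063265
[[ 0.9036  0.4284  0.    ]
 [ 0.4284 -0.9036  0.    ]
 [ 0.     -0.     -1.    ]] 1.0026598394487243 [0.1366 0.0514 0.1612]
wrist cam in tool [ 0.0714 -0.0017 -0.148 ] [-0.2739 -0.0017  0.9619] 402.4935737945539
```

```bash
python3 - <<'E'
from h import *
np.set_printoptions(precision=4,suppress=True)
print(plan([.530,-.2105,.19],83.5))
E
```

```text
(array([ 388.671 , -207.6581,   46.5368]), array([-0.    , -0.    , -1.0145]))
```

Emit:
play_rows([
  [[43.2, -23, 5, 0, 0, 0], [43.2, -23, 5, 0, 0, 0], [43.2, -23, 5, 0, 0, 0], [43.2, -23, 5, 0, 0, 0], [43.2, -23, 5, 0, 0, 0]],
], fingers=1)

```text
time_s: 2.05
position: [0.4146, -0.3668, 0.2116]
tcp_rot: [[0.904, 0.428, 0.0], [0.428, -0.904, -0.0], [0.0, 0.001, -1.0]]
force: [1.4, 0.2, -0.5]
opening: 0.998
grasp_force: 0.0
```

Emit:
play_rows([
  [[43.2, -23, 5, 0, 0, 0], [43.2, -23, 5, 0, 0, 0], [43.2, -23, 5, 0, 0, 0], [43, -23, 6, 0, 0, 0], [0, 0, 0, 0, 0, -0.145]],
])

```text
time_s: 2.55
position: [0.5327, -0.2057, 0.1899]
tcp_rot: [[0.827, 0.562, 0.0], [0.562, -0.827, 0.002], [0.002, -0.002, -1.0]]
force: [-0.6, -0.5, -0.3]
opening: 0.997
grasp_force: 0.0
```

Emit:
play_rows([
  [[0, 0, 0, 0, 0, -0.145], [0, 0, 0, 0, 0, -0.145], [0, 0, 0, 0, 0, -0.145], [0, 0, 0, 0, 0, -0.145], [0, 0, 0, 0, 0, -0.145]],
])

```text
time_s: 3.05
position: [0.5304, -0.2111, 0.1906]
tcp_rot: [[0.249, 0.968, 0.0], [0.968, -0.249, -0.0], [-0.0, 0.0, -1.0]]
force: [0.1, -0.6, 0.5]
opening: 1.001
grasp_force: 0.0
```

Emit:
play_rows([
  [[0, 0, 0, 0, 0, -0.145], [0, 0, 0, 0, 0, 0]],
])

```text
time_s: 3.25
position: [0.5303, -0.2112, 0.1906]
tcp_rot: [[0.113, 0.994, 0.0], [0.994, -0.113, -0.0], [-0.0, 0.0, -1.0]]
force: [0.2, -0.2, -0.5]
opening: 1.002
grasp_force: 0.0
```

```bash
python3 - <<'E'
from h import *
np.set_printoptions(precision=4,suppress=True)
print(plan([.530,-.2105,.070],83.5))
w=bot.capture("wrist");t=bot.capture("top");cv2.imwrite("pics/w1.png",w["image"])
for q,z in [("rod",.075),("hook_neck",.065),("hook_tip",.0395),("cradle",0.0),("rest",.075)]:
    print(q,[(x["centre"],atz(w,x["centre"],z)[:2],round(x["confidence"],2)) for x in bot.pinpoint(w,q)[:2]])
s=bot.read_state();print(s["position"],s["tcp_rot"][0],s["joint_positions"])
E
```

```text
(array([  0.658 ,  -0.3959, 120.6252]), array([0.0001, 0.0001, 0.0002]))
rod [([168.3, 396.7], array([ 0.3987, -0.325 ]), 0.63), ([124.3, 37.2], array([ 0.4252, -0.0724]), 0.63)]
hook_neck [([323.2, 49.3], array([ 0.545 , -0.0922]), 0.77)]
hook_tip []
cradle [([317.3, 249.9], array([ 0.5232, -0.2433]), 0.69), ([320.3, 277.5], array([ 0.5229, -0.2694]), 0.3)]
rest [([320.7, 276.5], array([ 0.5266, -0.2398]), 0.69)]
[ 0.5303 -0.2112  0.1906] [0.1137 0.9935 0.0001] [-32.9284  29.3716  92.6793   0.0023  57.9458 -26.4011]
```

View pics/w1.png

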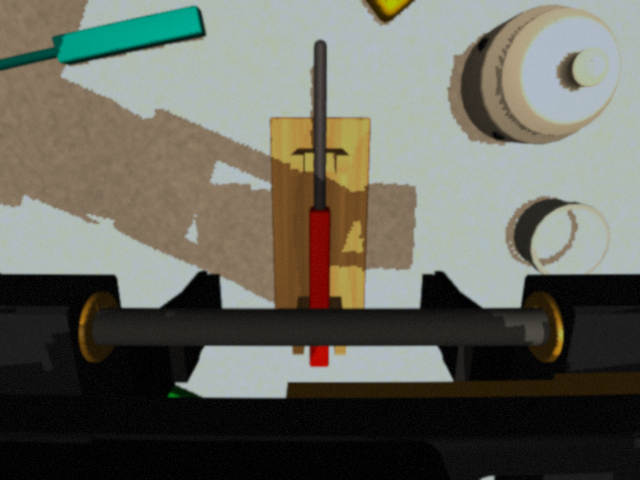

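The wrist view shows the red handle (far end at 320,209) and shaft (tip at 320,41) lined up with the tool's x, between the open fingers. I'll descend and grip.

Emit:
play_rows([
  [[0.5, -0.5, 40, 0, 0, 0], [0, 0, 40, 0, 0, 0], [0, 0, 30, 0, 0, 0], [0, 0, 10.5, 0, 0, 0], [0, 0, 0, 0, 0, 0]],
])

```text
time_s: 4.1
position: [0.529, -0.2101, 0.0687]
tcp_rot: [[0.113, 0.994, -0.003], [0.994, -0.113, 0.002], [0.001, -0.003, -1.0]]
force: [0.4, -1.2, 0.7]
opening: 0.995
grasp_force: 0.0
```

Emit:
play_rows([
  [[0, 0, 0, 0, 0, 0], [0, 0, 0, 0, 0, 0], [0, 0, 0, 0, 0, 0], [0, 0, 0, 0, 0, 0], [0, 0, 0, 0, 0, 0]],
], fingers=-1)

```text
time_s: 4.6
position: [0.5301, -0.2108, 0.0707]
tcp_rot: [[0.113, 0.994, 0.001], [0.994, -0.113, -0.001], [-0.001, 0.001, -1.0]]
force: [-0.0, 0.6, 0.2]
opening: 0.631
grasp_force: 0.0
```

Emit:
play_rows([
  [[0, 0, 0, 0, 0, 0], [0, 0, 0, 0, 0, 0], [0, 0, 0, 0, 0, 0]],
])

```text
time_s: 4.9
position: [0.5298, -0.2106, 0.07]
tcp_rot: [[0.113, 0.994, -0.0], [0.994, -0.113, 0.0], [0.0, -0.0, -1.0]]
force: [0.4, -0.9, 0.2]
opening: 0.354
grasp_force: 0.0
```

Emit:
play_rows([
  [[0, 0, 0, 0, 0, 0], [0, 0, 0, 0, 0, 0], [0, 0, 0, 0, 0, 0], [0, 0, 0, 0, 0, 0], [0, 0, 0, 0, 0, 0]],
])

```text
time_s: 5.4
position: [0.5297, -0.2106, 0.07]
tcp_rot: [[0.113, 0.994, -0.0], [0.994, -0.113, 0.0], [0.0, -0.0, -1.0]]
force: [-0.9, -0.1, -0.6]
opening: 0.156
grasp_force: 30.0
```

```bash
python3 - <<'E'
from h import *
np.set_printoptions(precision=4,suppress=True)
s=bot.read_state();print(s["position"],s["opening"],s["grasp_force"],s["force"])
# hover target: pin 200mm out from hatch: camera view of eye
h=80.; c,sn=np.cos(np.radians(h)),np.sin(np.radians(h))
e=np.array([.4908,.2548]); ux=np.array([c,sn])
pin=e+ux*.006; print("TCP for pin over eye",pin-ux*.115,"standoff 60mm",pin-ux*.175)
E
```

```text
[ 0.5297 -0.2106  0.07  ] 0.15585872872385784 29.99378870241344 [-0.8687 -0.068  -0.5763]
TCP for pin over eye [0.4719 0.1475] standoff 60mm [0.4615 0.0884]
```

Emit:
play_rows([
  [[0, 0, -25, 0, 0, 0], [0, 0, -45, 0, 0, 0], [0, 0, -45, 0, 0, 0], [0, 0, -45, 0, 0, 0], [0, 0, -45, 0, 0, 0]],
])

```text
time_s: 5.9
position: [0.5292, -0.2102, 0.2766]
tcp_rot: [[0.113, 0.994, -0.001], [0.994, -0.113, 0.001], [0.001, -0.001, -1.0]]
force: [1.2, -0.5, -1.6]
opening: 0.158
grasp_force: 30.0
```

Emit:
play_rows([
  [[20, -6, -40, 0, 0, 0], [40, -14, -25, 0, 0, 0], [40, -14, -20, 0, 0, 0], [40, -14, 0, 0, 0, 0], [40, -14, 0, 0, 0, 0]],
])

```text
time_s: 6.4
position: [0.4878, -0.0233, 0.3608]
tcp_rot: [[0.113, 0.994, 0.002], [0.994, -0.113, -0.0], [0.0, 0.002, -1.0]]
force: [0.8, 0.7, -1.6]
opening: 0.161
grasp_force: 30.0
```

Emit:
play_rows([
  [[40, -14, 0, 0, 0, 0], [40, -14, 0, 0, 0, 0], [29.5, -11.5, 0, 0, 0, 0.061], [0, 0, 0, 0, 0, 0], [0, 0, 0, 0, 0, 0]],
])

```text
time_s: 6.9
position: [0.4612, 0.0889, 0.3599]
tcp_rot: [[0.171, 0.985, -0.0], [0.985, -0.171, -0.001], [-0.001, -0.0, -1.0]]
force: [0.8, 0.6, -1.3]
opening: 0.159
grasp_force: 30.0
```

```bash
python3 - <<'E'
from h import *
np.set_printoptions(precision=4,suppress=True)
s=bot.read_state();print(s["position"],s["tcp_rot"][0],s["opening"],s["grasp_force"],s["force"],s["joint_positions"])
w=bot.capture("wrist");t=bot.capture("top")
v=np.vstack([w["image"][:300]]);cv2.imwrite("pics/w2.png",w["image"])
for n,p in(("w",w),("t",t)):
  for q in ["hook_tip","hook_neck","track_end","track_face","hatch_hinge"]:
    print(n,q,[(np.round(x["centre"],1),round(x["confidence"],2)) for x in bot.pinpoint(p,q)[:2]])
E
```

```text
[0.4612 0.0889 0.3599] [ 0.1707  0.9853 -0.0002] 0.1586546565820014 29.993727821856737 [ 0.8241  0.6163 -1.2889] [-2.7403  9.9839 93.4392 -0.0403 76.5841  7.0973]
w hook_tip []
w hook_neck []
w track_end []
w track_face []
w hatch_hinge [(array([512.4, 127.1]), 0.27)]
t hook_tip [(array([316. , 364.6]), 0.93), (array([401.9, 358.6]), 0.9)]
t hook_neck [(array([553.4, 295.2]), 0.94), (array([325.7, 366.4]), 0.65)]
t track_end [(array([189.3, 248.1]), 0.72)]
t track_face [(array([171.9, 243.6]), 0.63)]
t hatch_hinge [(array([182.3, 266. ]), 0.8)]
```

View pics/w2.png

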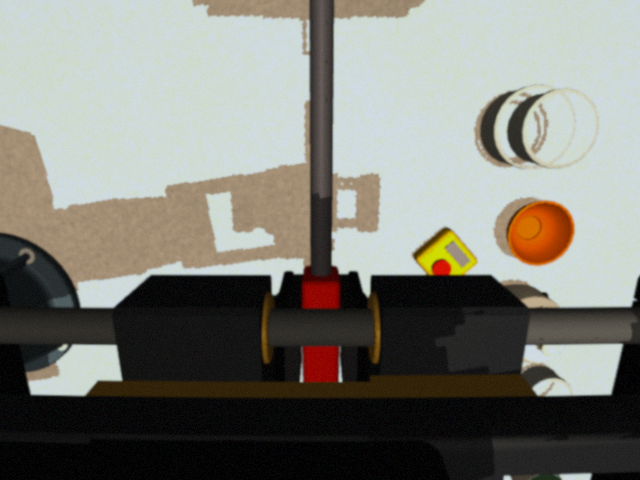

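The shaft is centred at column 321 and runs off the top of the frame, so the hook itself is out of view. Next I'll move over the eye, where the eye should show on both sides of the shaft.

Emit:
play_rows([
  [[30, 0, 0, 0, 0, 0], [25, 0, 0, 0, 0, 0], [5, 0, 0, 0, 0, 0], [0, 0, 0, 0, 0, 0], [0, 0, 0, 0, 0, 0]],
])

```text
time_s: 8.0
position: [0.4718, 0.1471, 0.3599]
tcp_rot: [[0.173, 0.985, -0.0], [0.985, -0.173, -0.001], [-0.001, -0.0, -1.0]]
force: [-0.3, -0.4, -1.4]
opening: 0.156
grasp_force: 30.0
```

```bash
python3 - <<'E'
from h import *
np.set_printoptions(precision=4,suppress=True)
s=bot.read_state();print(s["position"],s["tcp_rot"][0],s["force"])
w=bot.capture("wrist")
cv2.imwrite("pics/w3.png",cv2.resize(w["image"][:150,220:420],None,fx=4,fy=4,interpolation=cv2.INTER_CUBIC))
R=np.array(s["tcp_rot"]);o,_=ray(w,(320,240));print(R.T@(o-s["position"]))
E
```

```text
[0.4718 0.1471 0.3599] [ 0.173   0.9849 -0.0005] [-0.2572 -0.4172 -1.429 ]
[ 0.0725 -0.0005 -0.148 ]
```

View pics/w3.png

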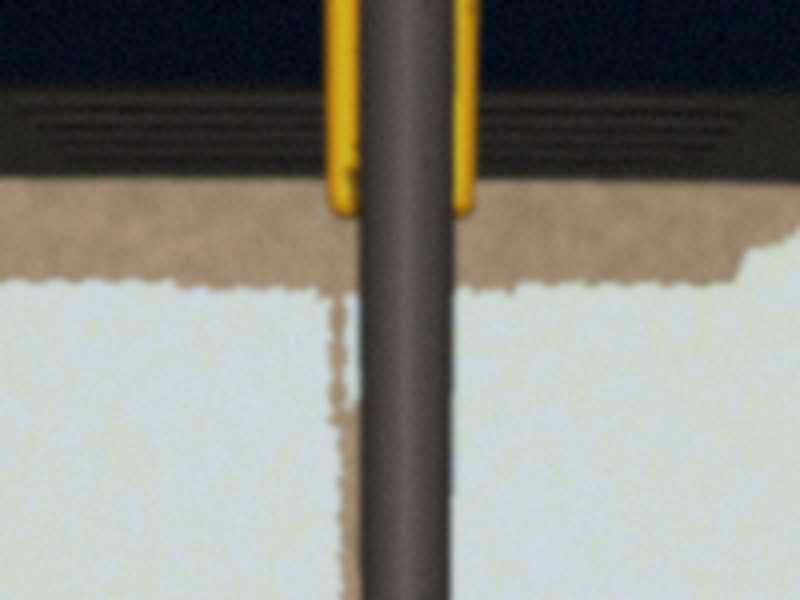

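The crop shows the brass loop on both sides of the shaft: outer edges at crop x 327–478, front at y≈212. The shaft edges are at 360–455. I'll turn this into a lateral offset.

```bash
python3 - <<'E'
from h import *
np.set_printoptions(precision=2,suppress=True)
s=bot.read_state();R=np.array(s["tcp_rot"]);w=bot.capture("wrist")
f=lambda cx,cy,z: R.T@(atz(w,(220+cx/4-.375,cy/4-.375),z)-s["position"])*1000
print("fxcx",w["cx"],w["cy"],w["distortion"])
for n,cx,cy,z in [("eyeL0",325,5,.275),("eyeR0",480,5,.275),("eyeL",327.5,150,.275),("eyeR",476,150,.275),("front",402,212,.2745),("sh_top L",360,5,.365),("R",455,5,.365),("sh_bot L",363,590,.365),("R",452,590,.365),("hoodL",0,178,.0),("hoodR",800,183,.0)]: print(n,f(cx,cy,z))
E
```

```text
fxcx 320.5576418184861 234.2271414442388 [-0.04  0.    0.    0.    0.  ]
eyeL0 [136.63 -10.9   84.86]
eyeR0 [136.62   9.41  84.85]
eyeL [118.91 -10.76  84.87]
eyeR [118.9    9.05  84.87]
front [111.22  -0.82  85.38]
sh_top L [111.86  -4.04  -5.12]
R [111.85   3.59  -5.13]
sh_bot L [65.53 -4.08 -5.09]
R [65.53  3.66 -5.09]
hoodL [ 166.58 -118.95  359.88]
hoodR [165.1  115.23 359.8 ]
```

Emit:
play_rows([
  [[14, -0.6, 0, 0, 0, 0], [0, 0, 25, 0, 0, 0], [0, 0, 18, 0, 0, 0], [0, 0, 4, 0, 0, 0], [0, 0, 0, 0, 0, 0]],
])

```text
time_s: 8.6
position: [0.4736, 0.1617, 0.3127]
tcp_rot: [[0.173, 0.985, -0.001], [0.985, -0.173, 0.0], [-0.0, -0.001, -1.0]]
force: [-0.1, 0.5, -0.8]
opening: 0.156
grasp_force: 30.0
```

Emit:
play_rows([
  [[0, 0, 2, 0, 0, 0], [0, 0, 2, 0, 0, 0], [0, 0, 2, 0, 0, 0], [0, 0, 0, 0, 0, 0]],
])

```text
time_s: 9.0
position: [0.4738, 0.1615, 0.3072]
tcp_rot: [[0.173, 0.985, 0.0], [0.985, -0.173, 0.0], [0.0, 0.0, -1.0]]
force: [-0.4, -0.2, -1.7]
opening: 0.155
grasp_force: 30.0
```

Emit:
play_rows([
  [[0, 0, 1.5, 0, 0, 0], [0, 0, 1.5, 0, 0, 0], [0, 0, 0, 0, 0, 0]],
])

```text
time_s: 9.3
position: [0.4736, 0.1615, 0.3038]
tcp_rot: [[0.173, 0.985, -0.0], [0.985, -0.173, -0.0], [-0.0, -0.0, -1.0]]
force: [-0.2, -0.9, -1.0]
opening: 0.156
grasp_force: 30.0
```

Emit:
play_rows([
  [[0, 0, 2, 0, 0, 0], [0, 0, 2, 0, 0, 0], [0, 0, 0, 0, 0, 0]],
])

```text
time_s: 9.6
position: [0.4736, 0.1615, 0.2997]
tcp_rot: [[0.173, 0.985, -0.001], [0.985, -0.173, -0.0], [-0.0, -0.001, -1.0]]
force: [-0.5, 0.9, -1.1]
opening: 0.158
grasp_force: 30.0
```

Emit:
play_rows([
  [[0, 0, 6, 0, 0, 0], [0, 0, 6, 0, 0, 0], [0, 0, 5, 0, 0, 0], [0, 0, 2, 0, 0, 0], [0, 0, 0, 0, 0, 0]],
])

```text
time_s: 10.1
position: [0.4735, 0.1614, 0.2805]
tcp_rot: [[0.173, 0.985, -0.001], [0.985, -0.173, -0.0], [-0.0, -0.001, -1.0]]
force: [-0.6, 0.6, -1.6]
opening: 0.158
grasp_force: 30.0
```

```bash
python3 - <<'E'
from h import *
w=bot.capture("wrist"); s=bot.read_state(); print(s["position"],s["force"])
cv2.imwrite("pics/w4.png",cv2.resize(w["image"][:150,220:420],None,fx=4,fy=4,interpolation=cv2.INTER_CUBIC))
E
```

```text
[0.47376798 0.16145735 0.28083021] [-0.02004726 -0.59693765 -0.77013793]
```

View pics/w4.png

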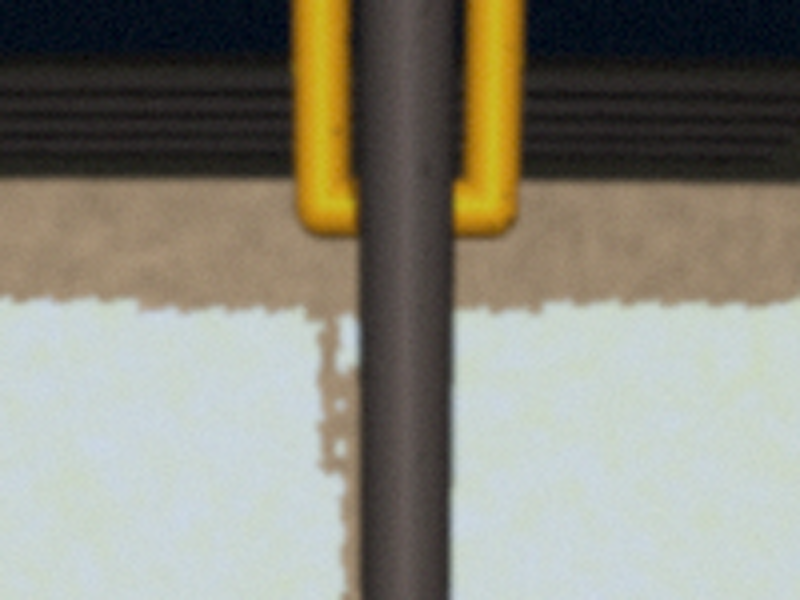

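The pin is through the eye: the loop's outer edges are at crop x 295 and 523, and the shaft is centred at 408. I'll pull outward gently until the pin meets the bar.

Emit:
play_rows([
  [[-3, 0, 0, 0, 0, 0], [-3, 0, 0, 0, 0, 0], [-1, 0, 0, 0, 0, 0], [0, 0, 0, 0, 0, 0]],
])

```text
time_s: 10.55
position: [0.4726, 0.1544, 0.2812]
tcp_rot: [[0.174, 0.985, 0.0], [0.985, -0.174, 0.0], [0.0, 0.0, -1.0]]
force: [-0.2, 0.3, -1.7]
opening: 0.159
grasp_force: 30.0
```

Emit:
play_rows([
  [[-1, 0, 0, 0, 0, 0], [-1, 0, 0, 0, 0, 0], [0, 0, 0, 0, 0, 0]],
])

```text
time_s: 10.85
position: [0.4722, 0.1526, 0.2811]
tcp_rot: [[0.173, 0.985, -0.0], [0.985, -0.173, -0.0], [-0.0, -0.0, -1.0]]
force: [-0.0, 1.2, -0.9]
opening: 0.159
grasp_force: 30.0
```

Emit:
play_rows([
  [[-1, 0, 0, 0, 0, 0], [-1, 0, 0, 0, 0, 0], [0, 0, 0, 0, 0, 0]],
])

```text
time_s: 11.15
position: [0.4719, 0.1505, 0.281]
tcp_rot: [[0.173, 0.985, -0.0], [0.985, -0.173, -0.0], [-0.0, -0.0, -1.0]]
force: [0.1, 0.3, -0.9]
opening: 0.157
grasp_force: 30.0
```

Emit:
play_rows([
  [[-1, 0, 0, 0, 0, 0], [-1, 0, 0, 0, 0, 0], [0, 0, 0, 0, 0, 0]],
])

```text
time_s: 11.45
position: [0.4715, 0.1486, 0.281]
tcp_rot: [[0.173, 0.985, -0.0], [0.985, -0.173, -0.0], [-0.0, -0.0, -1.0]]
force: [-0.2, -0.2, -1.7]
opening: 0.154
grasp_force: 30.0
```

Emit:
play_rows([
  [[-1, 0, 0, 0, 0, 0], [-1, 0, 0, 0, 0, 0], [0, 0, 0, 0, 0, 0]],
])

```text
time_s: 11.75
position: [0.4712, 0.1467, 0.2811]
tcp_rot: [[0.173, 0.985, 0.0], [0.985, -0.173, 0.0], [0.0, -0.0, -1.0]]
force: [0.7, -0.7, -0.7]
opening: 0.162
grasp_force: 30.0
```

Emit:
play_rows([
  [[-1, 0, 0, 0, 0, 0], [-1, 0, 0, 0, 0, 0], [0, 0, 0, 0, 0, 0]],
])

```text
time_s: 12.05
position: [0.471, 0.1454, 0.281]
tcp_rot: [[0.173, 0.985, 0.0], [0.985, -0.173, 0.002], [0.002, 0.0, -1.0]]
force: [0.8, 3.9, -1.6]
opening: 0.158
grasp_force: 30.0
```

Emit:
play_rows([
  [[-1, 0, 0, 0, 0, 0], [-1, 0, 0, 0, 0, 0], [0, 0, 0, 0, 0, 0]],
])

```text
time_s: 12.35
position: [0.4704, 0.1428, 0.2809]
tcp_rot: [[0.173, 0.985, -0.0], [0.985, -0.173, 0.0], [0.0, -0.0, -1.0]]
force: [1.4, 4.8, -2.9]
opening: 0.156
grasp_force: 30.0
```

```bash
python3 - <<'E'
from h import *
w=bot.capture("wrist"); s=bot.read_state(); print(s["position"],s["force"])
cv2.imwrite("pics/w5.png",np.hstack([cv2.resize(w["image"][:150,260:380],None,fx=4,fy=4,interpolation=cv2.INTER_CUBIC)]))
E
```

```text
[0.47045009 0.14282406 0.28093025] [ 1.40641381  4.29187074 -3.27485794]
```

View pics/w5.png

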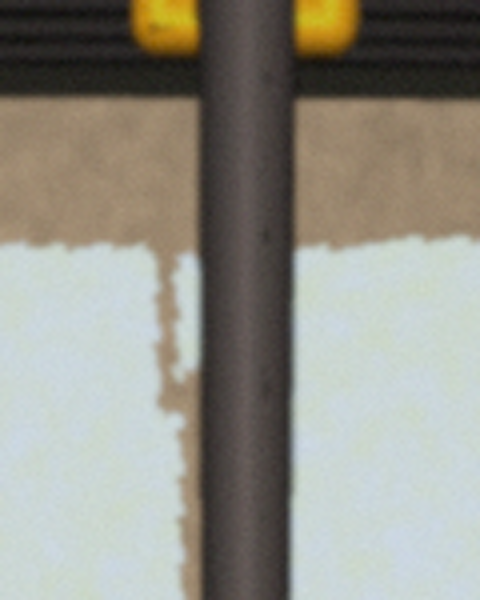

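The wrist view and force both show the pin pulling on the front bar, at about 4.5 N. Now I'll follow the arc.

Emit:
play_rows([
  [[-4, 0, 1.5, 0, 0, 0], [-6, 0, 2.3, 0, 0, 0], [-6, 0, 2.6, 0, 0, 0], [-5, 0, 2.5, 0, 0, 0], [0, 0, 0, 0, 0, 0]],
])

```text
time_s: 12.9
position: [0.4664, 0.1217, 0.2717]
tcp_rot: [[0.174, 0.985, -0.001], [0.985, -0.174, -0.0], [-0.0, -0.001, -1.0]]
force: [0.3, 4.4, -3.4]
opening: 0.16
grasp_force: 30.0
```

Emit:
play_rows([
  [[-5.7, 0, 3.3, 0, 0, 0], [-5.6, 0, 3.5, 0, 0, 0], [-5.4, 0, 3.8, 0, 0, 0], [-5.2, 0, 4, 0, 0, 0], [0, 0, 0, 0, 0, 0]],
])

```text
time_s: 13.4
position: [0.4625, 0.1006, 0.257]
tcp_rot: [[0.174, 0.985, -0.002], [0.985, -0.174, 0.001], [0.0, -0.002, -1.0]]
force: [0.8, 5.1, -4.4]
opening: 0.157
grasp_force: 30.0
```

Emit:
play_rows([
  [[0, 0, 3, 0, 0, 0], [0, 0, 2, 0, 0, 0], [0, 0, 0, 0, 0, 0]],
])

```text
time_s: 13.7
position: [0.4633, 0.1004, 0.2527]
tcp_rot: [[0.173, 0.985, 0.0], [0.985, -0.173, -0.0], [-0.0, 0.0, -1.0]]
force: [-0.3, 3.4, -0.6]
opening: 0.162
grasp_force: 30.0
```

Emit:
play_rows([
  [[0, 0, 1.5, 0, 0, 0], [0, 0, 1.5, 0, 0, 0], [0, 0, 0, 0, 0, 0]],
])

```text
time_s: 14.0
position: [0.4633, 0.1004, 0.2496]
tcp_rot: [[0.173, 0.985, 0.0], [0.985, -0.173, -0.0], [-0.0, 0.001, -1.0]]
force: [0.4, 2.5, -0.5]
opening: 0.16
grasp_force: 30.0
```

Emit:
play_rows([
  [[0, 0, 1.5, 0, 0, 0], [0, 0, 1, 0, 0, 0], [0, 0, 0, 0, 0, 0]],
])

```text
time_s: 14.3
position: [0.4631, 0.1005, 0.2469]
tcp_rot: [[0.173, 0.985, -0.0], [0.985, -0.173, -0.0], [-0.0, -0.0, -1.0]]
force: [0.7, 1.8, -0.6]
opening: 0.159
grasp_force: 30.0
```

Emit:
play_rows([
  [[0, 0, 1.5, 0, 0, 0], [0, 0, 1, 0, 0, 0], [0, 0, 0, 0, 0, 0]],
])

```text
time_s: 14.6
position: [0.4632, 0.1005, 0.2445]
tcp_rot: [[0.173, 0.985, 0.0], [0.985, -0.173, -0.0], [-0.0, 0.0, -1.0]]
force: [-0.5, 1.3, 0.9]
opening: 0.156
grasp_force: 30.0
```

Emit:
play_rows([
  [[0, 0, 1.5, 0, 0, 0], [0, 0, 1, 0, 0, 0], [0, 0, 0, 0, 0, 0]],
])

```text
time_s: 14.9
position: [0.4631, 0.1005, 0.242]
tcp_rot: [[0.173, 0.985, -0.0], [0.985, -0.173, -0.0], [-0.0, 0.0, -1.0]]
force: [0.3, 1.1, 0.2]
opening: 0.156
grasp_force: 30.0
```

Emit:
play_rows([
  [[-1, 0, 1.5, 0, 0, 0], [-1, 0, 1.5, 0, 0, 0], [0, 0, 0, 0, 0, 0]],
])

```text
time_s: 15.2
position: [0.4627, 0.0984, 0.2388]
tcp_rot: [[0.173, 0.985, -0.0], [0.985, -0.173, -0.0], [-0.0, -0.0, -1.0]]
force: [0.8, 1.4, 1.8]
opening: 0.156
grasp_force: 30.0
```

```bash
python3 - <<'E'
from h import *
np.set_printoptions(precision=3,suppress=True)
w=bot.capture("wrist");t=bot.capture("top");sc=bot.capture("scene");s=bot.read_state();print(s["force"],s["position"])
g=cv2.GaussianBlur(cv2.cvtColor(w["image"],6).astype(np.float32),(3,1),0)
for r in (5,30,60,100,150,200,230,250):
    row=g[r-3:r+4].mean(0); d=np.gradient(row); L=295+np.argmax(np.abs(d[295:318]));R_=325+np.argmax(np.abs(d[325:350])); print(r,L,R_,R_-L)
for n,p in(("t",t),("s",sc),("w",w)):
  for q in ["rod","hook_tip","hook_neck","track_end","track_face","hatch_hinge"]:
    print(n,q,[(np.round(x["centre"],1),round(x["confidence"],2)) for x in bot.pinpoint(p,q)[:4]])
hsv=cv2.cvtColor(w["image"],cv2.COLOR_BGR2HSV); m=cv2.inRange(hsv,(18,150,90),(32,255,255)); m[:, :220]=0;m[:,420:]=0
ys,xs=np.nonzero(m); print("brass", (xs.min(),xs.max(),ys.min(),ys.max()) if len(xs) else None)
cv2.imwrite("pics/c6.png",np.hstack([cv2.resize(w["image"],None,fx=.8,fy=.8)[:280,100:412],cv2.resize(t["image"][190:330,130:320],(380,280)) ]))
E
```

```text
[0.503 0.489 0.014] [0.463 0.098 0.239]
5 309 334 25
30 309 334 25
60 309 334 25
100 309 333 24
150 309 333 24
200 310 332 22
230 310 332 22
250 310 331 21
t rod [(array([330.2, 307.1]), 0.87), (array([440.6, 315.1]), 0.83), (array([502.8, 319.3]), 0.7), (array([270.2, 274.4]), 0.68)]
t hook_tip [(array([404.1, 355.4]), 0.81), (array([316.2, 363.4]), 0.68), (array([561.5, 303.6]), 0.57)]
t hook_neck [(array([558.6, 297.1]), 0.84), (array([410.1, 365.2]), 0.78), (array([322. , 366.6]), 0.7)]
t track_end []
t track_face [(array([198.9, 248.5]), 0.84)]
t hatch_hinge [(array([181.5, 265.9]), 0.73), (array([349.9, 195.3]), 0.71)]
s rod [(array([388.5, 223.8]), 0.64), (array([355.2, 263.5]), 0.61), (array([290. , 211.5]), 0.57), (array([253.4, 192.4]), 0.53)]
s hook_tip [(array([335.2, 212.7]), 0.87), (array([430.7, 263.6]), 0.67), (array([214. , 176.5]), 0.52)]
s hook_neck [(array([389.1, 234.6]), 0.78), (array([216. , 184.5]), 0.78), (array([335.6, 207.1]), 0.77), (array([431.8, 253.1]), 0.62)]
s track_end [(array([418.9, 254.1]), 0.75), (array([269.3, 303. ]), 0.32)]
s track_face [(array([432.4, 257.1]), 0.75)]
s hatch_hinge []
w rod [(array([320.9, 381.7]), 0.72), (array([573.8, 141.9]), 0.57)]
w hook_tip []
w hook_neck []
w track_end []
w track_face []
w hatch_hinge []
brass (np.int64(262), np.int64(379), np.int64(0), np.int64(361))
```

The shaft looks wider towards the hook end, so the rod has pitched up about 4–5° in the grip. Pushing down makes it slip, so I'll tilt the tool with the hatch and pull along the rod instead. I'll plan that path now.

```bash
cat >> h.py <<'E'
HY=np.radians(80.); AX=np.array([np.cos(HY),np.sin(HY),0.]); TY=np.array([np.sin(HY),-np.cos(HY),0.]); Z=np.array([0,0,1.])
def bar(a,lat,ht=.3793):
    return AX*(ht-(.040*np.cos(a)+.125*np.sin(a)))+TY*lat+Z*(.15+.125*np.cos(a)-.040*np.sin(a))
def pose(a,th,sig,lat,down=.012,P=.120,lead=0.,ht=.3793):
    """TCP pose: tool pitched up th, rod pitched sig more, bar touching pin 'down' below rod axis"""
    tx=np.cos(th)*AX+np.sin(th)*Z; tz=np.sin(th)*AX-np.cos(th)*Z
    ph=th+sig; rx=np.cos(ph)*AX+np.sin(ph)*Z; rz=-np.sin(ph)*AX+np.cos(ph)*Z
    pin=bar(a,lat,ht)+rx*(.006-lead)+rz*down       # on rod axis at the pin
    g=pin-rx*P; tcp=g+tz*.005
    return tcp,np.column_stack([tx,TY,tz])
def rows(seq,start=None):
    s=bot.read_state(); p,R=(np.array(s["position"]),np.array(s["tcp_rot"])) if start is None else start
    for q,T in seq:
        v=R.T@(q-p)*1000; r=Ro.from_matrix(R.T@T).as_rotvec(); print(np.round(np.r_[v,r],3).tolist(), np.round(q,3)); p,R=q,T
E
python3 - <<'E'
from h import *
np.set_printoptions(precision=3,suppress=True)
t=bot.capture("top");s=bot.read_state();lat=s["position"]@TY; print("lat",lat,"t",s["position"]@AX)
for a in(.3,.4,.45,.5):
    tf=AX*(.3793-.125*np.sin(a))+TY*(lat-.035)+Z*(.15+.125*np.cos(a)); print(a,proj(t,tf))
print([(x["centre"],x["confidence"]) for x in bot.pinpoint(t,"track_face")])
print("cur model tcp", pose(.42,0,.08,lat,.0065)[0], s["position"])
print("A"); sq=[pose(.42,th,.08,lat,.010) for th in(0,.12,.24,.36,.48)]; rows(sq)
print("B"); rows([pose(a,th,.08,lat,.012) for a,th in[(.42,.48)]+[(.42+.04*i,.48+.02*i) for i in range(1,16)]],sq[-1])
E
```

```text
lat 0.43859249078025303 t 0.17734981705995215
0.3 [[182.129 276.866]]
0.4 [[187.569 277.906]]
0.45 [[190.251 278.423]]
0.5 [[192.898 278.937]]
[([195.4, 249.3], 0.73)]
cur model tcp [0.463 0.099 0.24 ] [0.463 0.098 0.239]
A
[0.01, 0.004, -4.65, -0.0, 0.0, 0.001] [0.463 0.099 0.244]
[1.319, -0.0, 13.669, 0.0, 0.12, 0.0] [0.463 0.1   0.23 ]
[1.319, 0.0, 13.669, -0.0, 0.12, 0.0] [0.463 0.103 0.217]
[1.319, -0.0, 13.669, 0.0, 0.12, 0.0] [0.464 0.107 0.204]
[1.319, -0.0, 13.669, -0.0, 0.12, -0.0] [0.465 0.113 0.191]
B
[-0.16, 0.0, -1.994, 0.0, 0.0, 0.0] [0.465 0.112 0.193]
[-4.994, -0.0, 3.69, 0.0, 0.02, -0.0] [0.465 0.109 0.187]
[-4.965, 0.0, 3.791, -0.0, 0.02, -0.0] [0.464 0.107 0.182]
[-4.934, -0.0, 3.891, 0.0, 0.02, 0.0] [0.464 0.105 0.176]
[-4.901, 0.0, 3.991, -0.0, 0.02, -0.0] [0.463 0.102 0.17 ]
[-4.866, 0.0, 4.09, 0.0, 0.02, 0.0] [0.463 0.101 0.164]
[-4.829, -0.0, 4.188, -0.0, 0.02, -0.0] [0.463 0.099 0.158]
[-4.79, 0.0, 4.286, 0.0, 0.02, 0.0] [0.463 0.097 0.152]
[-4.749, 0.0, 4.382, -0.0, 0.02, -0.0] [0.462 0.096 0.145]
[-4.706, -0.0, 4.478, 0.0, 0.02, 0.0] [0.462 0.095 0.139]
[-4.662, 0.0, 4.573, -0.0, 0.02, 0.0] [0.462 0.094 0.132]
[-4.615, 0.0, 4.667, 0.0, 0.02, -0.0] [0.462 0.093 0.126]
[-4.567, -0.0, 4.76, 0.0, 0.02, -0.0] [0.462 0.093 0.119]
[-4.516, 0.0, 4.853, 0.0, 0.02, 0.0] [0.462 0.093 0.113]
[-4.464, 0.0, 4.944, -0.0, 0.02, -0.0] [0.462 0.093 0.106]
[-4.41, 0.0, 5.034, 0.0, 0.02, 0.0] [0.462 0.093 0.099]
```

Emit:
play_rows([
  [[1, 0, -4.5, 0, 0, 0], [0.9, 0, 9.1, 0, 0.08, 0], [0.9, 0, 9.1, 0, 0.08, 0], [0, 0, 0, 0, 0, 0]],
])

```text
time_s: 16.75
position: [0.4617, 0.1009, 0.2243]
tcp_rot: [[0.174, 0.985, 0.023], [0.972, -0.175, 0.157], [0.158, -0.004, -0.987]]
force: [-0.3, 0.7, -1.8]
opening: 0.155
grasp_force: 30.0
```

Emit:
play_rows([
  [[0.9, 0, 9.1, 0, 0.08, 0], [0.9, 0, 9.1, 0, 0.08, 0], [0, 0, 0, 0, 0, 0]],
])

```text
time_s: 17.05
position: [0.4632, 0.1065, 0.207]
tcp_rot: [[0.167, 0.985, 0.051], [0.935, -0.175, 0.309], [0.313, -0.004, -0.95]]
force: [0.1, -0.3, -2.4]
opening: 0.159
grasp_force: 30.0
```

Emit:
play_rows([
  [[0.9, 0, 9.1, 0, 0.08, 0], [0.9, 0, 9.1, 0, 0.08, 0], [0, 0, 0, 0, 0, 0]],
])

```text
time_s: 17.35
position: [0.465, 0.1148, 0.1908]
tcp_rot: [[0.156, 0.985, 0.077], [0.874, -0.174, 0.454], [0.46, -0.004, -0.888]]
force: [-0.4, 0.1, -0.6]
opening: 0.163
grasp_force: 30.0
```

Emit:
play_rows([
  [[-2.5, 0, 1, 0, 0.01, 0], [-2.5, 0, 1.5, 0, 0.01, 0], [0, 0, 0, 0, 0, 0]],
])

```text
time_s: 17.65
position: [0.4652, 0.1125, 0.1875]
tcp_rot: [[0.152, 0.985, 0.083], [0.864, -0.173, 0.472], [0.48, 0.0, -0.877]]
force: [-0.3, 2.7, -0.2]
opening: 0.16
grasp_force: 30.0
```

```bash
python3 - <<'E'
from h import *
np.set_printoptions(precision=3,suppress=True)
s=bot.read_state();lat=s["position"]@TY; R=np.array(s["tcp_rot"]); th=np.arcsin(R[2,0]); print(lat,th,s["force"],R.T@s["force"],s["position"])
from scipy.optimize import minimize
# which (a, down) matches current tcp with pin touching
f=lambda v: np.sum((pose(v[0],th,.08,lat,v[1])[0]-s["position"])**2)*1e6
r=minimize(f,[.45,.012],method="Nelder-Mead"); print(r.x,r.fun)
E
```

```text
0.4386365230481948 0.5003379191675033 [-0.301  2.657 -0.242] [ 2.135 -0.755  1.443] [0.465 0.113 0.187]
[0.439 0.01 ] 1.951782521725343e-05
```

Emit:
play_rows([
  [[-3, 0, 2, 0, 0.01, 0], [-5, 0, 3.3, 0, 0.02, 0], [-5, 0, 3.4, 0, 0.02, 0], [0, 0, 0, 0, 0, 0]],
])

```text
time_s: 18.05
position: [0.4636, 0.105, 0.1725]
tcp_rot: [[0.149, 0.985, 0.089], [0.839, -0.174, 0.515], [0.523, -0.002, -0.852]]
force: [1.2, 1.0, -0.8]
opening: 0.157
grasp_force: 30.0
```

Emit:
play_rows([
  [[-4.9, 0, 3.8, 0, 0.02, 0], [-4.9, 0, 3.8, 0, 0.02, 0], [0, 0, 0, 0, 0, 0]],
])

```text
time_s: 18.35
position: [0.463, 0.1007, 0.1611]
tcp_rot: [[0.145, 0.985, 0.095], [0.818, -0.174, 0.548], [0.556, -0.001, -0.831]]
force: [0.1, 2.3, -0.4]
opening: 0.16
grasp_force: 30.0
```

```bash
python3 - <<'E'
from h import *
np.set_printoptions(precision=3,suppress=True)
from scipy.optimize import minimize
s=bot.read_state();lat=s["position"]@TY; R=np.array(s["tcp_rot"]); th=np.arcsin(R[2,0]); print(lat,th,R.T@(np.array(s["force"])+[0,0,1.2]))
f=lambda v: np.sum((pose(v[0],th,.08,lat,v[1])[0]-s["position"])**2)*1e6
r=minimize(f,[.45,.012],method="Nelder-Mead"); print(r.x,r.fun)
w=bot.capture("wrist");t=bot.capture("top")
g=cv2.GaussianBlur(cv2.cvtColor(w["image"],6).astype(np.float32),(3,1),0)
for q in (5,60,150,230):
    row=g[q-3:q+4].mean(0); d=np.gradient(row); L=295+np.argmax(np.abs(d[295:318]));R_=325+np.argmax(np.abs(d[325:350])); print(q,L,R_,R_-L)
for a in(.4,.5,.6,.7):
    print(a,proj(t,[AX*(.3793-.125*np.sin(a))+TY*.035*0+TY*(lat+.035)+Z*(.15+.125*np.cos(a)), bar(a,lat+.035)]).tolist())
for q in("track_face","track_end"): print(q,[(x["centre"],x["confidence"]) for x in bot.pinpoint(t,q)])
hsv=cv2.cvtColor(w["image"],cv2.COLOR_BGR2HSV); m=cv2.inRange(hsv,(18,150,90),(32,255,255)); m[:, :220]=0;m[:,420:]=0;m[250:]=0
ys,xs=np.nonzero(m); print("brass", (xs.min(),xs.max(),ys.min(),ys.max()) if len(xs) else None)
E
```

```text
0.43845178396388 0.5897512232291685 [ 2.296 -0.325  0.582]
[0.632 0.011] 3.505535743829517e-05
5 311 331 20
60 311 330 19
150 309 332 23
230 310 331 21
0.4 [[193.58528423967323, 247.8320364485925], [210.55890296725897, 251.3710292431415]]
0.5 [[198.86370532576487, 248.9558748207819], [215.31539892981715, 252.52410600727927]]
0.6 [[203.96053102031004, 250.08499554044437], [219.69335493952502, 253.637686093288]]
0.7 [[208.81385784722727, 251.2052203966775], [223.64738224614464, 254.69924546309548]]
track_face [([209.3, 249.4], 0.72)]
track_end [([222.1, 254.6], 0.72)]
brass (np.int64(292), np.int64(347), np.int64(0), np.int64(2))
```

Emit:
play_rows([
  [[-4.7, 0, 4.2, 0, 0.02, 0], [-4.7, 0, 4.2, 0, 0.02, 0], [-4.7, 0, 4.3, 0, 0.02, 0], [0, 0, 0, 0, 0, 0]],
])

```text
time_s: 18.95
position: [0.4624, 0.0967, 0.1427]
tcp_rot: [[0.139, 0.985, 0.104], [0.784, -0.174, 0.596], [0.605, -0.001, -0.796]]
force: [1.0, 2.3, -0.0]
opening: 0.157
grasp_force: 30.0
```

Emit:
play_rows([
  [[-4.6, 0, 4.5, 0, 0.02, 0], [-4.6, 0, 4.6, 0, 0.02, 0], [0, 0, 0, 0, 0, 0]],
])

```text
time_s: 19.25
position: [0.4621, 0.095, 0.1299]
tcp_rot: [[0.134, 0.985, 0.11], [0.76, -0.173, 0.627], [0.636, -0.001, -0.772]]
force: [0.1, 1.5, -0.8]
opening: 0.159
grasp_force: 30.0
```

```bash
cat > chk.py <<'E'
from h import *
np.set_printoptions(precision=3,suppress=True)
from scipy.optimize import minimize
s=bot.read_state();lat=s["position"]@TY; R=np.array(s["tcp_rot"]); th=np.arcsin(R[2,0]); print(lat,th,"F",R.T@(np.array(s["force"])+[0,0,1.2]))
f=lambda v: np.sum((pose(v[0],th,.08,lat,v[1])[0]-s["position"])**2)*1e6
r=minimize(f,[.8,.012],method="Nelder-Mead"); print(r.x,r.fun)
t=bot.capture("top")
for a in(.8,.9,1.):
    print(a,proj(t,[AX*(.3793-.125*np.sin(a))+TY*(lat+.035)+Z*(.15+.125*np.cos(a)), bar(a,lat+.035)]).tolist())
for q in("track_face","track_end"): print(q,[(x["centre"],x["confidence"]) for x in bot.pinpoint(t,q)[:1]])
E
python3 chk.py
```

```text
0.4385456388242947 0.6895683213342158 F [ 1.376 -0.156  0.606]
[0.827 0.011] 2.6758628172362597e-05
0.8 [[213.37476195468443, 252.2633983003339], [227.147425418253, 255.65875640679874]]
0.9 [[217.57693969894711, 253.32582588706504], [230.14869867598202, 256.5841181898351]]
1.0 [[221.38437861356158, 254.34084568559643], [232.63703675708086, 257.427778014707]]
track_face [([217.4, 249.0], 0.78)]
track_end [([228.1, 258.3], 0.72)]
```

Emit:
play_rows([
  [[-4, 0, 4.2, 0, 0.02, 0], [-4, 0, 4.2, 0, 0.02, 0], [0, 0, 0, 0, 0, 0]],
])

```text
time_s: 19.7
position: [0.462, 0.0944, 0.1185]
tcp_rot: [[0.13, 0.985, 0.115], [0.734, -0.173, 0.657], [0.667, -0.001, -0.745]]
force: [0.5, 0.9, -0.3]
opening: 0.156
grasp_force: 30.0
```

Emit:
play_rows([
  [[-1.5, 0, 1.6, 0, 0, 0], [-1.5, 0, 1.6, 0, 0, 0], [0, 0, 0, 0, 0, 0]],
])

```text
time_s: 20.0
position: [0.4621, 0.0943, 0.1142]
tcp_rot: [[0.129, 0.985, 0.116], [0.734, -0.173, 0.656], [0.666, 0.0, -0.746]]
force: [0.6, -0.0, 0.5]
opening: 0.16
grasp_force: 30.0
```

Emit:
play_rows([
  [[-1, 0, 1, 0, 0, 0], [0, 0, 0, 0, 0, 0]],
])

```text
time_s: 20.2
position: [0.462, 0.0942, 0.1128]
tcp_rot: [[0.129, 0.985, 0.116], [0.734, -0.173, 0.657], [0.667, 0.0, -0.745]]
force: [-0.2, 0.7, 1.8]
opening: 0.157
grasp_force: 30.0
```

```bash
python3 chk.py
```

```text
0.4386531052170697 0.7297872044425326 F [ 2.43  -0.328 -1.808]
[0.931 0.009] 2.182912613366704e-05
0.8 [[213.38368494690712, 252.21819045299094], [227.15604615069108, 255.61438797685082]]
0.9 [[217.58576496509158, 253.280898313051], [230.15721802568163, 256.5401152505137]]
1.0 [[221.3931053485108, 254.29622425348163], [232.64545762541206, 257.38415319351276]]
track_face [([222.4, 253.0], 0.8)]
track_end [([233.6, 259.2], 0.57)]
```

Emit:
play_rows([
  [[-1.2, 0, 1.0, 0, 0.005, 0], [-1.2, 0, 1.0, 0, 0.005, 0], [0, 0, 0, 0, 0, 0]],
])

```text
time_s: 20.65
position: [0.4618, 0.0937, 0.1093]
tcp_rot: [[0.128, 0.985, 0.116], [0.727, -0.173, 0.664], [0.674, -0.001, -0.738]]
force: [1.3, 1.2, -0.2]
opening: 0.153
grasp_force: 30.0
```

Emit:
play_rows([
  [[-1.2, 0, 1.0, 0, 0.005, 0], [-1.2, 0, 1.0, 0, 0.005, 0], [0, 0, 0, 0, 0, 0]],
])

```text
time_s: 20.95
position: [0.4616, 0.0938, 0.1066]
tcp_rot: [[0.127, 0.985, 0.118], [0.719, -0.173, 0.673], [0.683, -0.001, -0.731]]
force: [-0.0, 3.4, 1.5]
opening: 0.158
grasp_force: 30.0
```

```bash
python3 chk.py
```

```text
0.4383285937887612 0.7517123361934255 F [ 4.234 -0.618  0.318]
[0.971 0.01 ] 6.922457782277934e-06
0.8 [[213.35674066006789, 252.35470510876962], [227.1300145141339, 255.7483677623302]]
0.9 [[217.55911575529277, 253.41656660016872], [230.1314925161421, 256.6729913319798]]
1.0 [[221.36675364960433, 254.43096805518806], [232.62002948476493, 257.5158874397374]]
track_face [([224.3, 252.4], 0.78)]
track_end [([233.0, 257.2], 0.68)]
```

Emit:
play_rows([
  [[-0.8, 0, 0.7, 0, 0, 0], [0, 0, 0, 0, 0, 0]],
])

```text
time_s: 21.3
position: [0.4617, 0.094, 0.1061]
tcp_rot: [[0.127, 0.985, 0.118], [0.719, -0.173, 0.673], [0.683, -0.001, -0.73]]
force: [1.3, 4.2, 2.8]
opening: 0.157
grasp_force: 30.0
```

Emit:
play_rows([
  [[-0.8, 0, 0.7, 0, 0, 0], [0, 0, 0, 0, 0, 0]],
])

```text
time_s: 21.5
position: [0.4616, 0.0944, 0.1055]
tcp_rot: [[0.127, 0.985, 0.118], [0.718, -0.173, 0.674], [0.685, -0.001, -0.729]]
force: [1.7, 6.1, 5.6]
opening: 0.161
grasp_force: 30.0
```

The hatch is at its stop: about 9 N and no further motion. I'll slacken and unhook along the pin.

Emit:
play_rows([
  [[4, 0, 0, 0, 0, 0], [4, 0, 0, 0, 0, 0], [1, 0, 0, 0, 0, 0], [0, 0, 0, 0, 0, 0]],
])

```text
time_s: 21.9
position: [0.4631, 0.0993, 0.1104]
tcp_rot: [[0.126, 0.985, 0.118], [0.722, -0.173, 0.67], [0.681, 0.001, -0.733]]
force: [-0.3, -1.2, -0.6]
opening: 0.158
grasp_force: 30.0
```

Emit:
play_rows([
  [[-0.3, 0, -4, 0, 0, 0], [-0.3, 0, -4, 0, 0, 0], [0, 0, 0, 0, 0, 0]],
])

```text
time_s: 22.2
position: [0.4623, 0.0931, 0.1162]
tcp_rot: [[0.127, 0.985, 0.119], [0.721, -0.174, 0.671], [0.681, 0.001, -0.732]]
force: [-0.3, 0.5, -0.2]
opening: 0.157
grasp_force: 30.0
```

Emit:
play_rows([
  [[-0.3, 0, -5, 0, 0, 0], [-0.3, 0, -5, 0, 0, 0], [0, 0, 0, 0, 0, 0]],
])

```text
time_s: 22.5
position: [0.461, 0.086, 0.1233]
tcp_rot: [[0.127, 0.985, 0.119], [0.721, -0.174, 0.671], [0.681, 0.001, -0.732]]
force: [0.4, -0.1, -1.1]
opening: 0.158
grasp_force: 30.0
```

Emit:
play_rows([
  [[-0.4, 0, -6, 0, 0, 0], [-0.4, 0, -6, 0, 0, 0], [-0.4, 0, -6, 0, 0, 0], [-0.4, 0, -6, 0, 0, 0], [0, 0, 0, 0, 0, 0]],
])

```text
time_s: 23.0
position: [0.4581, 0.0686, 0.1399]
tcp_rot: [[0.126, 0.985, 0.12], [0.721, -0.174, 0.671], [0.681, 0.001, -0.732]]
force: [0.4, -0.3, -1.1]
opening: 0.155
grasp_force: 30.0
```

```bash
python3 chk.py
```

```text
0.439190851807426 0.7494457860703464 F [-0.083  0.423 -0.201]
[0.909 0.048] 3.446253700792117e-05
0.8 [[213.42833468249864, 251.99198938745545], [227.19918307667274, 255.39238664833277]]
0.9 [[217.62992558495506, 253.05609949875048], [230.1998475785462, 256.3199425465198]]
1.0 [[221.43677283713532, 254.07295712028863], [232.68759433803297, 257.16587229764014]]
track_face [([224.0, 254.6], 0.63)]
track_end [([233.8, 258.2], 0.84)]
```

Emit:
play_rows([
  [[0, 0, -25, 0, 0, 0], [0, 0, -30, 0, 0, 0], [0, 0, -30, 0, 0, 0], [0, 0, -15, 0, 0, 0], [0, 0, 0, 0, -0.1, 0]],
])

```text
time_s: 23.65
position: [0.4468, -0.001, 0.2123]
tcp_rot: [[0.142, 0.984, 0.108], [0.785, -0.178, 0.593], [0.603, 0.001, -0.798]]
force: [1.0, 0.0, -0.5]
opening: 0.159
grasp_force: 30.0
```

Emit:
play_rows([
  [[0, 0, 0, 0, -0.13, 0], [0, 0, 0, 0, -0.13, 0], [0, 0, 0, 0, -0.13, 0], [0, 0, 0, 0, -0.13, 0], [0, 0, 0, 0, -0.13, 0]],
])

```text
time_s: 24.15
position: [0.4453, 0.0026, 0.213]
tcp_rot: [[0.173, 0.985, -0.0], [0.985, -0.173, -0.005], [-0.005, 0.001, -1.0]]
force: [0.2, 0.2, -1.7]
opening: 0.154
grasp_force: 30.0
```

Emit:
play_rows([
  [[0, 0, 0, 0, 0, 0], [0, 0, 0, 0, 0, 0]],
])

```text
time_s: 24.35
position: [0.4451, 0.0035, 0.2122]
tcp_rot: [[0.171, 0.985, -0.002], [0.985, -0.171, 0.003], [0.002, -0.002, -1.0]]
force: [0.2, 0.5, -1.0]
opening: 0.158
grasp_force: 30.0
```

```bash
python3 - <<'E'
from h import *
np.set_printoptions(precision=3,suppress=True)
s=bot.read_state();print(s["position"],s["tcp_rot"]); R=np.array(s["tcp_rot"])
w=bot.capture("wrist");sc=bot.capture("scene");t=bot.capture("top")
g=cv2.GaussianBlur(cv2.cvtColor(w["image"],6).astype(np.float32),(3,1),0)
for q in (5,30,60,100,150,200,230,250):
    row=g[q-3:q+4].mean(0); d=np.gradient(row); L=295+np.argmax(np.abs(d[295:318]));R_=325+np.argmax(np.abs(d[325:350])); print(q,L,R_,R_-L)
for sg in(0,.04,.08,.12):
    P=lambda x,z:np.array(s["position"])+R@np.array([x*np.cos(sg)+z*np.sin(-sg)*-1*-1,0,-.005-x*np.sin(sg)-z])
    print(sg,"tip/neck",[proj(p,[P(.118,-.0355),P(.118,-.01)]).tolist() for p in(sc,t)])
    k=np.linspace(.03,.118,5); print([ (np.round(a[1],0), round(abs(b[0]-a[0]),1)) for a,b in [(proj(w,P(x,0)+R[:,1]*.004)[0],proj(w,P(x,0)-R[:,1]*.004)[0]) for x in k]])
for n,p in(("s",sc),("t",t)):
  for q in("hook_tip","hook_neck"): print(n,q,[(x["centre"],round(x["confidence"],2)) for x in bot.pinpoint(p,q)])
E
```

```text
[0.445 0.003 0.212] [[ 0.171  0.985 -0.002]
 [ 0.985 -0.171  0.003]
 [ 0.002 -0.002 -1.   ]]
5 308 333 25
30 308 333 25
60 309 333 24
100 309 333 24
150 309 332 23
200 309 332 23
230 310 331 21
250 310 331 21
0 tip/neck [[[400.26904919448674, 250.86673914423685], [401.3616861248376, 242.77340606472998]], [[251.70426121927665, 276.0843818825963], [250.3181475904668, 275.264964820968]]]
[(np.float64(245.0), np.float64(21.6)), (np.float64(186.0), np.float64(22.4)), (np.float64(122.0), np.float64(23.3)), (np.float64(53.0), np.float64(24.2)), (np.float64(-20.0), np.float64(25.1))]
0.04 tip/neck [[[400.8504944717433, 249.65899732274397], [401.65597825554255, 241.31767035544547]], [[250.9103987417736, 275.84135400317865], [249.92881924068723, 275.0879269943777]]]
[(np.float64(246.0), np.float64(21.8)), (np.float64(187.0), np.float64(22.8)), (np.float64(122.0), np.float64(23.8)), (np.float64(52.0), np.float64(24.9)), (np.float64(-25.0), np.float64(26.0))]
0.08 tip/neck [[[401.3797660158647, 248.40714168812795], [401.89605139582915, 239.81848161339434]], [[250.18983276351597, 275.610445395897
[... 349 characters left out ...]
445692426128, 275.3921558501061], [249.3816440566129, 274.7723066043519]]]
[(np.float64(248.0), np.float64(22.1)), (np.float64(189.0), np.float64(23.4)), (np.float64(123.0), np.float64(24.8)), (np.float64(49.0), np.float64(26.4)), (np.float64(-34.0), np.float64(28.0))]
s hook_tip [([217.1, 174.9], 0.81), ([336.8, 212.9], 0.63), ([395.9, 241.6], 0.6), ([401.1, 247.1], 0.51)]
s hook_neck [([390.1, 235.1], 0.85), ([213.1, 184.3], 0.8), ([400.4, 242.6], 0.52)]
t hook_tip [([315.7, 364.3], 0.75), ([402.8, 356.8], 0.64), ([560.7, 303.2], 0.56)]
t hook_neck [([409.2, 360.5], 0.78), ([251.0, 276.5], 0.7), ([322.5, 366.9], 0.61), ([556.7, 296.7], 0.58), ([317.6, 229.1], 0.45), ([259.9, 194.5], 0.27)]
```

Emit:
play_rows([
  [[-40, 24, 0, 0, 0, 0], [-40, 24, 0, 0, 0, 0], [-40, 24, 0, 0, 0, 0], [-40, 24, 0, 0, 0, 0], [-36, 24, 0, 0, 0, 0]],
])

```text
time_s: 25.2
position: [0.5301, -0.2143, 0.2124]
tcp_rot: [[0.175, 0.985, -0.0], [0.985, -0.175, 0.001], [0.0, -0.0, -1.0]]
force: [0.9, 0.4, -1.0]
opening: 0.155
grasp_force: 30.0
```

Emit:
play_rows([
  [[0, 0, 0, 0, -0.03, -0.061], [0, 0, 20, 0, 0, 0], [0, 0, 0, 0, 0, 0], [0, 0, 0, 0, 0, 0]],
])

```text
time_s: 25.6
position: [0.5294, -0.2122, 0.1921]
tcp_rot: [[0.113, 0.994, -0.006], [0.993, -0.114, -0.028], [-0.029, -0.003, -1.0]]
force: [0.1, -0.4, -1.4]
opening: 0.157
grasp_force: 30.0
```

```bash
python3 - <<'E'
from h import *
np.set_printoptions(precision=4,suppress=True)
s=bot.read_state();R=np.array(s["tcp_rot"]);print(s["position"],R[:,0],plan([.5297,-.2106,.072],83.5))
t=bot.capture("top");w=bot.capture("wrist")
P=lambda x,z:np.array(s["position"])+R@np.array([x,0,-.005-z])
print(proj(t,[P(.118,-.01),P(-.032,0)]))
for q in("hook_neck","rod"): print(q,[(x["centre"],round(x["confidence"],2)) for x in bot.pinpoint(t,q)])
for q in("cradle","rest"): print(q,[(atz(w,x["centre"],z),round(x["confidence"],2)) for z in((0.,) if q=="cradle" else (.075,)) for x in bot.pinpoint(w,q)])
for q in("track_face","track_end"): print(q,[(x["centre"],x["confidence"]) for x in bot.pinpoint(t,q)[:1]])
cv2.imwrite("pics/w7.png",w["image"])
E
```

```text
[ 0.5294 -0.2122  0.1921] [ 0.1134  0.9931 -0.0289] (array([  5.0946,   0.457 , 120.0414]), array([-0.0026,  0.0289, -0.0003]))
[[341.0324 243.6519]
 [403.6206 249.6628]]
hook_neck [([558.0, 296.1], 0.67), ([338.6, 245.0], 0.6), ([410.4, 362.1], 0.59)]
rod [([508.6, 319.5], 0.61), ([325.8, 305.9], 0.58), ([262.9, 193.8], 0.39)]
cradle [(array([ 0.5229, -0.2432,  0.    ]), 0.79)]
rest [(array([ 0.5261, -0.2413,  0.075 ]), 0.68)]
track_face [([223.9, 254.9], 0.91)]
track_end [([232.9, 258.1], 0.9)]
```

View pics/w7.png

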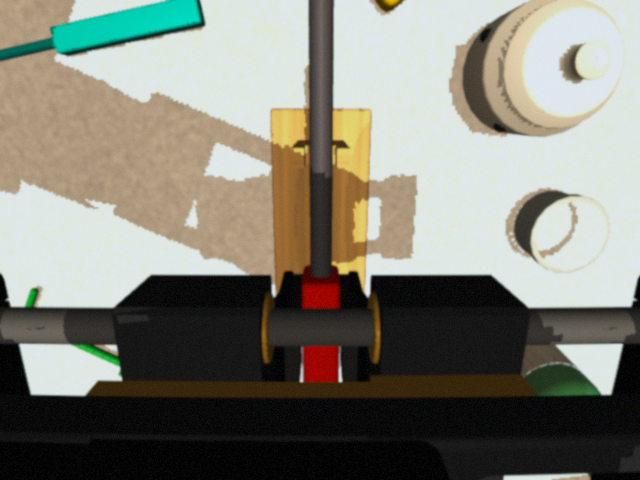

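The rod is aligned above the cradle's slots, with the handle end at row 268 as it was just after the grasp. I'll lower it, watching the force.

Emit:
play_rows([
  [[2, 0.5, 40, 0, 0, 0], [2, 0, 35, 0, 0, 0], [1, 0, 20, 0, 0, 0], [0, 0, 12, 0, 0, 0], [0, 0, 0, 0, 0, 0]],
])

```text
time_s: 26.5
position: [0.5299, -0.21, 0.0841]
tcp_rot: [[0.113, 0.994, -0.007], [0.993, -0.113, -0.028], [-0.029, -0.004, -1.0]]
force: [-0.8, 0.5, -0.8]
opening: 0.158
grasp_force: 30.0
```

Emit:
play_rows([
  [[0, 0, 4, 0, 0, 0], [0, 0, 4, 0, 0, 0], [0, 0, 4, 0, 0, 0], [0, 0, 0, 0, 0, 0]],
])

```text
time_s: 26.9
position: [0.5305, -0.2108, 0.0736]
tcp_rot: [[0.113, 0.994, -0.004], [0.993, -0.113, -0.03], [-0.03, -0.001, -1.0]]
force: [-0.3, 0.1, -0.7]
opening: 0.16
grasp_force: 30.0
```

Emit:
play_rows([
  [[0, 0, 1.5, 0, 0, 0], [0, 0, 1, 0, 0, 0], [0, 0, 0, 0, 0, 0]],
])

```text
time_s: 27.2
position: [0.5306, -0.2109, 0.0711]
tcp_rot: [[0.113, 0.994, -0.004], [0.993, -0.113, -0.03], [-0.03, -0.001, -1.0]]
force: [0.8, 0.1, -1.1]
opening: 0.155
grasp_force: 30.0
```

Emit:
play_rows([
  [[0, 0, 0, 0, 0, 0], [0, 0, 0, 0, 0, 0], [0, 0, 0, 0, 0, 0], [0, 0, 0, 0, 0, 0], [0, 0, 0, 0, 0, 0]],
], fingers=0.8)

```text
time_s: 27.7
position: [0.5306, -0.2108, 0.0711]
tcp_rot: [[0.113, 0.994, -0.004], [0.993, -0.113, -0.03], [-0.03, -0.001, -1.0]]
force: [-0.4, 0.2, 0.4]
opening: 0.528
grasp_force: 0.0
```

Emit:
play_rows([
  [[0, 0, 0, 0, 0, 0], [0, 0, 0, 0, 0, 0], [0, 0, 0, 0, 0, 0], [0, 0, 0, 0, 0, 0], [0, 0, 0, 0, 0, 0]],
])

```text
time_s: 28.2
position: [0.5305, -0.2108, 0.071]
tcp_rot: [[0.113, 0.994, -0.004], [0.993, -0.113, -0.03], [-0.03, -0.001, -1.0]]
force: [0.3, -0.6, 0.3]
opening: 0.887
grasp_force: 0.0
```

Released. I'll raise straight up and check.

Emit:
play_rows([
  [[0, 0, -20, 0, 0, 0], [-1, 0, -40, 0, 0, 0], [-2, 0, -40, 0, 0, 0], [-1, 0, -22, 0, 0.03, 0], [0, 0, 0, 0, 0, 0]],
])

```text
time_s: 28.7
position: [0.5328, -0.213, 0.1969]
tcp_rot: [[0.113, 0.994, 0.007], [0.994, -0.113, -0.004], [-0.004, 0.007, -1.0]]
force: [0.7, -0.5, 0.3]
opening: 0.9
grasp_force: 0.0
```

```bash
python3 - <<'E'
from h import *
np.set_printoptions(precision=4,suppress=True)
s=bot.read_state();print(s["position"],s["force"],s["grasp_force"])
w=bot.capture("wrist");t=bot.capture("top")
hsv=cv2.cvtColor(w["image"],cv2.COLOR_BGR2HSV); m=(cv2.inRange(hsv,(0,150,60),(8,255,255))|cv2.inRange(hsv,(172,150,60),(180,255,255)));m[:,:280]=0;m[:,360:]=0
ys,xs=np.nonzero(m); print("red",xs.min(),xs.max(),ys.min(),ys.max(),"far end",atz(w,(xs.mean(),ys.min()),.085))
g=cv2.cvtColor(w["image"],6)
for r in(60,150,190): row=g[r-2:r+3].mean(0);d=np.gradient(row);print(r,300+np.argmin(d[300:320]),320+np.argmax(d[320:345]))
for q,z in(("hook_neck",.065),("rest",.075),("cradle",0)): print(q,[(x["centre"],atz(w,x["centre"],z)[:2],round(x["confidence"],2)) for x in bot.pinpoint(w,q)[:1]])
print([(x["centre"],round(x["confidence"],2)) for x in bot.pinpoint(t,"track_face")[:1]], [(x["centre"],round(x["confidence"],2)) for x in bot.pinpoint(t,"rod")])
E
```

```text
[ 0.5328 -0.213   0.1969] [ 0.7102 -0.4766  0.2956] 0.0
red 305 326 204 358 far end [ 0.5325 -0.1899  0.085 ]
60 309 321
150 309 321
190 310 321
hook_neck [([317.9, 50.2], array([ 0.5451, -0.0938]), 0.74)]
rest [([314.0, 270.7], array([ 0.5254, -0.2396]), 0.58)]
cradle [([313.0, 243.2], array([ 0.5236, -0.2413]), 0.95)]
[([222.4, 252.6], 0.67)] [([505.0, 321.0], 0.75), ([441.2, 316.4], 0.62), ([327.8, 304.5], 0.45)]
```

Emit:
play_rows([
  [[0, 0, -10, 0, 0, 0], [0, 0, 0, 0, 0, 0], [0, 0, 0, 0, 0, 0], [0, 0, 0, 0, 0, 0]],
])

```text
time_s: 29.45
position: [0.5306, -0.2111, 0.2031]
tcp_rot: [[0.113, 0.994, -0.001], [0.994, -0.113, 0.0], [-0.0, -0.001, -1.0]]
force: [0.0, 0.0, 0.4]
opening: 0.901
grasp_force: 0.0
```

```bash
python3 -c "
from rig import bot
print(bot.hand_in())"
```

```text
the job is handed in; nothing more can be done
None
```

The job is handed in at about 29 s, but the hand-in returned no verdict: the hatch is down at its stop (highest pull I read was about 9 N), and the rod is back in its cradle and released, its hook about 2 mm from where it started by the wrist camera.

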